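# Click the tram's route wheel on to red

### The job

Set the tram's route: with a fingertip, gently flick the edge of the route wheel clockwise (seen from above), click by click, until the red tooth has clicked home at the black pointer, without running past it. Only touch the wheel: do not pinch or lift it or push its loose stand about, and leave the tram, the fir tree and the lid box where they are. Finish with the hand clear.

Things in the scene. Friction and masses are not known exactly. Their poses are not given: they have to be found in the camera images.
- tiers: Two-level white acrylic tiers, fixed. Origin on the table under the centre of the lower level. Lower level 440 x 900 mm (x, y), its top 50 mm above the table. Upper level, top 120 mm above the table, over y from +280 to +450 mm only; it carries a wooden viaduct arch and a steel tunnel portal, up to 220 mm above the table.
- stand: Loose weighted stand (1 kg with the wheel) of the route wheel, on the lower level; a sideways push of 3 to 4 N slides it. Origin on the underside, below the wheel's axle; x points to the pointer. Foot plate 150 x 110 x 12 mm (x from -59 to +91 mm), round grey drum 100 mm across from 12 to 34 mm up, then the wheel.
- hub (a point): Centre of the wheel's upper face, on the upright axle, 56 mm above the stand's underside; axes as the stand's (not turning with the wheel). Wheel: pale wooden disc 84 mm across, 20 mm thick, with eight radial teeth every 45 degrees, flush with both faces, 10 mm wide, reaching 66 mm from the axle. Gaps between teeth are open above and outside, 33 to 40 mm wide near the teeth's ends. The drum's top is 22 mm below.
- pointer (a point): Tip of the fixed black pointer on the stand's +x side, 68 mm from the axle, level with the wheel's upper face. Its post is 16 mm wide and stands 73 to 89 mm from the axle, up to 63 mm above the stand's underside.
- wheel (a joint): Wheel angle (rad), growing clockwise seen from above; 0 when the red tooth is at the pointer. A sprung detent holds it at every multiple of 0.785 (one click); past half-way it snaps into the next by itself and stops. Starts 2, 3 or 4 clicks short of 0, at rest in a click. End stops at -3.6 and +1.25. Turning it takes 1 to 1.5 N at a tooth's end.
- red_tooth (a point): Outer end of the one red tooth (the others are blue, yellow, green, white), at its upper edge, 66 mm from the axle; turns with the wheel (x points outward along the tooth).
- tram_mid (a point): Centre of a loose silver tram, 150 x 43 x 56 mm (its x, y, z), standing on the lower level beyond the wheel; bystander, 0.16 kg.
- fir_mid (a point): Centre of a loose green ceramic fir tree, 68 mm across, 108 mm tall; bystander on the lower level.
- lidbox_mid (a point): Centre of a loose matte black flip-top lid box, 72 x 52 x 40 mm, shut; bystander on the lower level.
Things that resemble listed ones, but are neither listed nor needed, are in the scene too. There is more than one size of the stand; the job needs the largest.

How it is judged (in metres and radians):
At the end, for the whole second after the job is handed in: The route wheel rests with its red tooth at the pointer (within 0.12 rad, not turning); the stand is upright and within 20 mm of where it was; the tram, fir tree and lid box are within 20 mm of where they were (value of joint wheel between -0.12 and 0.12 rad and velocity of joint wheel between -0.1 and 0.1 rad/s and distance of each of stand, tram_mid, fir_mid, lidbox_mid from where it was at the start of the episode below 0.02 m and angle between stand's own z axis and vertical below 0.1 rad); the robot touches nothing.
It fails at once if the wheel runs past red by more than half a click (value of joint wheel above 0.42 rad).
It fails at once if the wheel or its stand is pressed or pinched with more than 18 N (contact force between the fingers and stand above 18 N).
It fails at once if the wheel or its stand is touched with anything but the fingers (contact force between the arm and stand above 1 N).
It fails at once if the stand is pushed more than 20 mm, lifted or tipped (distance of stand from where it was at the start of the episode above 0.02 m or height (world z) of stand above 0.058 m or angle between stand's own z axis and vertical above 0.1 rad).
It fails at once if the tram, the fir tree or the lid box is shoved, lifted or tipped (distance of any of tram_mid, fir_mid, lidbox_mid from where it was at the start of the episode above 0.02 m or angle between any of tram_mid, fir_mid, lidbox_mid's own z axis and vertical above 0.35 rad).
It also fails if it takes over 58 s, if anything falls off the work surface, if the arm or the gripper's body presses on something with over 40 N, if the wrist force passes 120 N, or if a joint passes its speed limit or range.

### The arm

A 6-joint arm with a two-finger parallel gripper is mounted at the origin on the work surface. World frame = base frame: x ahead of the robot, y to its left, z up, the work surface at z = 0. Lengths are in m, angles in degrees, forces in N, time in s.
With the tool pointing down it reaches from about 0.425 to 1.125 m from the base axis. Payload 14.9 kg.
Tool frame: the origin (TCP) lies between the finger pads; the fingertips stand arm.tcp_to_tips ahead of it and the grasp point (between the pads) lies 2 mm behind it (arm.tcp_to_tips is the distance from the TCP to the fingertips, in m); z points along the fingers, y is the line along which they close (so a half turn about z gives the same grasp; the last joint's range is limited). The gripper opens to 91 mm and grips with 3 to 60 N. Pads are 32 mm wide; open, the fingers measure 118 mm over their backs; the gripper's body (76 mm by 178 mm) begins 60 mm behind the grasp point.
Start: joints at [-66.194, 21.709, 99.362, -0, 58.929, -1.908], TCP at [0.304, -0.631, 0.194] pointing down, gripper open.
Joint ranges: [-158.91, 158.91], [-42.39, 125.64], [0.06, 152.35], [-60.88, 240.88], [17.5, 164.5], [-176.32, 176.32]. Speed limits (degrees/s): [108.29, 108.29, 136.94, 180, 180, 180].

### API

Orientations are given as a 3x3 rotation matrix whose columns are the frame's x, y, z axes.
In Python, from plant import arm, optics, workorder gives the robot as it stands.
- The arm moves only by the tool drive_tool, never from a script. Its argument "motion" is a list of rows, each an object of numbers: "grip": the opening, from 0 (shut) to 1 (fully open); "tx", "ty", "tz": the shift along the tool's x, y, z in m; "rx", "ry", "rz": the turn, a rotation vector about the tool's x, y, z in rad. A call has 1 to 20 rows; each row is the pose to reach, as a shift and turn from the pose commanded when the call began, along the tool's axes at that moment; what a row does not reach only later rows make up. A row lasts 1/10 s, in which the tool goes at most 50 mm and 8.59 degrees, less where a joint would pass 70% of its speed; a pose out of reach is approached as far as the arm can. A call with a gripper value outside its range is refused whole. The fingers move at their own pace and stop on an object; "grip_force" is the grip in N (left out, the last holds). Time passes only in rows, so rows that repeat a pose let the fingers close. It gives the time, the measured TCP pose, the force and the opening at its end, in the units of the state.
- arm.sense(): the state, without advancing time (a new reading comes with each control period).
- optics.get_image(name): name is "scene" or "top" or "wrist"; returns a dict with "image" (420x560x3 uint8, red, green, blue), "depth" (420x560 float32, m along the optical axis (not along the pixel's ray), 0 where there is no reading), "fovy" (degrees; the focal length in pixels is half the picture's height over the tangent of half this angle, whatever the lens; pixels are square), "cx", "cy" (the principal point, pixels), "world_from_camera" (4x4, takes a point from camera to world coordinates); the wrist camera has in their place "tool_from_camera" (4x4, takes a point from camera to tool coordinates, whose origin is the TCP and whose axes are the flange's). Camera axes: x right, y down, z forward; pixel columns grow to the right and rows downward; lengths in m; the calibration is good to about 2 mm. A picture is of the moment at which its call begins: read the wrist's pose just before it.
- workorder.hand_in(): hands the job in, once; it reports no verdict.
The state is a dict: "t": time; "joint_pos": joint angles; "qvel": joint speeds; "tau": joint torques, N m; "tcp_pos": TCP position; "ee_rot": TCP orientation; "wrist_force": force on the tool from outside, world axes, zero at the start; "ft_torque": the same for the moment, N m; "grip_width": opening from 0.0 (shut) to 1.0 (fully open).
Only numpy, scipy, OpenCV 4.12 (cv2) and the standard library are available. Lean on these libraries where they do the work, as an engineer would, in place of code of your own. Each camera call takes 0.05 s, during which the arm holds its last target. There are 200 camera calls.

## Working session

There is one attempt and no reset: what is moved stays moved. The work goes in short steps, Python scripts to look and compute and a tool call to move; the robot and the scene stay as the last step left them, time stands still between calls to the robot, and variables do not carry over. Pictures are saved under pics/ and viewed, on a budget of 10 in all, crops included, one or two more only if the job needs it, and the job is handed in when it is done.

Besides the shell and the picture viewer there is one more tool, called after "Emit:" as name(argument=value, ...), one argument or row to a line, values as JSON. drive_tool: Moves the arm, as the interface text tells. Its arguments: {"type":"object","properties":{"motion":{"type":"array"},"grip_force":{"type":"number"}},"required":["motion"]}

```bash
mkdir -p pics; ls
cat > h.py <<'E'
import numpy as np, cv2
from plant import arm, optics, workorder
def grab(n):
    s=arm.sense(); d=optics.get_image(n)
    f=d["image"].shape[0]/2/np.tan(np.radians(d["fovy"])/2)
    if n=="wrist":
        T=np.eye(4);T[:3,:3]=s["ee_rot"];T[:3,3]=s["tcp_pos"]; W=T@d["tool_from_camera"]
    else: W=d["world_from_camera"]
    np.savez(n+".npz",im=d["image"],dep=d["depth"],f=f,cx=d["cx"],cy=d["cy"],W=W)
    return d
def px(n,u,v,z=None):
    "world point at pixel: by depth, or by intersecting the plane height z"
    d=np.load(n+".npz");r=np.array([(u-d["cx"])/d["f"],(v-d["cy"])/d["f"],1]);W=d["W"]
    if z is None: return (W@np.r_[r*d["dep"][int(v),int(u)],1])[:3]
    g=W[:3,:3]@r; return W[:3,3]+g*(z-W[2,3])/g[2]
E
python3 - <<'E'
from h import *
for n in("top","scene"):
    d=grab(n); cv2.imwrite(f"pics/{n}0.png",cv2.resize(d["image"][:,:,::-1],(800,600)))
print(arm.tcp_to_tips,arm.sense()); print(np.load("top.npz")["W"])
E
```

```text
pics
0.017 {'t': 0.1, 'joint_pos': array([-6.61919414e+01,  2.17354001e+01,  9.93910905e+01, -2.41956402e-03,
        5.89301295e+01, -1.90981888e+00]), 'qvel': array([-0.00834941, -0.01796964, -0.10234264, -0.06651545,  0.03669582,
       -0.01070485]), 'tau': array([ 1.81812506e-03, -7.65035033e+01, -4.35288870e+01,  6.52485969e-02,
        3.98704677e-02, -8.04147149e-08]), 'tcp_pos': array([ 0.30357347, -0.63033711,  0.19346534]), 'ee_rot': array([[ 9.00932201e-01,  4.33959655e-01, -4.32006534e-04],
       [ 4.33959870e-01, -9.00931762e-01,  8.89512263e-04],
       [-3.19597279e-06, -9.88863740e-04, -9.99999511e-01]]), 'wrist_force': array([0.21088606, 0.17241309, 0.47503471]), 'ft_torque': array([-0.01498628,  0.01149265, -0.01732044]), 'grip_width': 0.9988643545534228}
[[ 5.04112327e-04 -9.99525093e-01  3.08112772e-02  4.55700592e-01]
 [-9.99732035e-01  2.09331142e-04  2.31476601e-02 -6.21451581e-02]
 [-2.31431169e-02 -3.08146898e-02 -9.99257150e-01  1.17663671e+00]
 [ 0.00000000e+00  0.00000000e+00  0.00000000e+00  1.00000000e+00]]
```

View pics/top0.png

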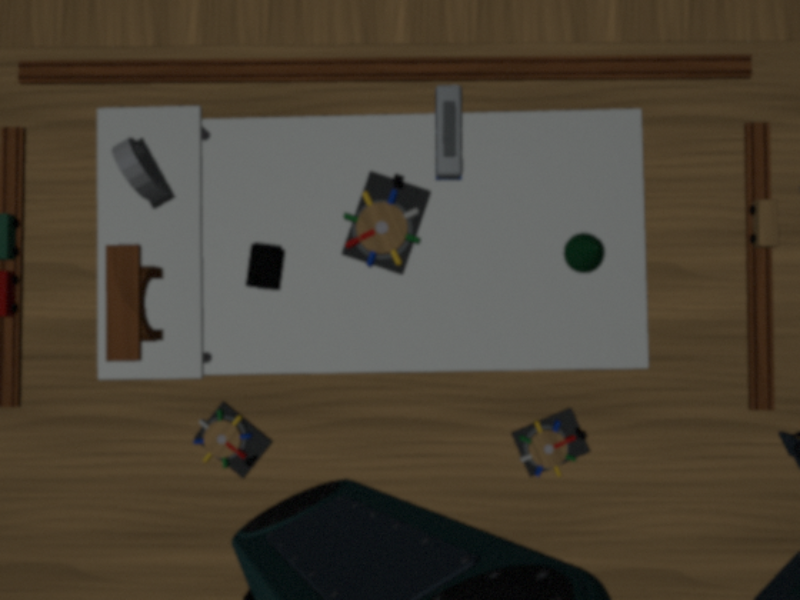

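View pics/scene0.png

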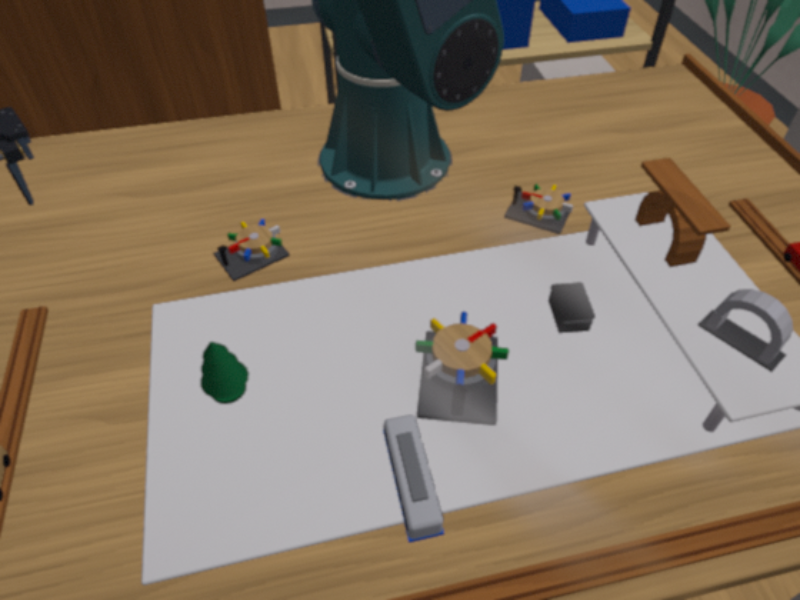

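The largest stand is the one on the tier, and its red tooth is lower-left of the hub (hub about (381,228), red end (347,246), pointer (398,182)). That looks like about 3 clicks short. I'll measure it next.

Run:
```python
from h import *
k=.7
P={n:px("top",u*k,v*k,.106) for n,u,v in[("hub",381,228),("red",347,246),("ptr",398,182),("blueUp",393,195),("green",418,239),("yellow",397,263),("blue",371,263)]}
for n,p in P.items():
    q=p-P["hub"]; print(n,p.round(4),np.linalg.norm(q).round(4),np.degrees(np.arctan2(q[1],q[0])).round(1))
d=np.load("top.npz");im=d["im"]
c=cv2.resize(im[105:203,220:318],(784,784//1),interpolation=cv2.INTER_CUBIC)
c=cv2.resize(c,(600,600))
cv2.imwrite("pics/crop1.png",np.clip(c[:,:,::-1]*2.,0,255))
```

```text
hub [ 0.6024 -0.0084  0.106 ] 0.0 0.0
red [0.5734 0.0465 0.106 ] 0.0621 117.9
ptr [ 0.677  -0.0358  0.106 ] 0.0794 -20.2
blueUp [ 0.6559 -0.0277  0.106 ] 0.0569 -19.9
green [ 0.5845 -0.0681  0.106 ] 0.0623 -106.7
yellow [ 0.5458 -0.0343  0.106 ] 0.0623 -155.5
blue [0.5458 0.0077 0.106 ] 0.0588 164.2[ WARN:0@0.206] global loadsave.cpp:1063 imwrite_ Unsupported depth image for selected encoder is fallbacked to CV_8U.
```

View pics/crop1.png

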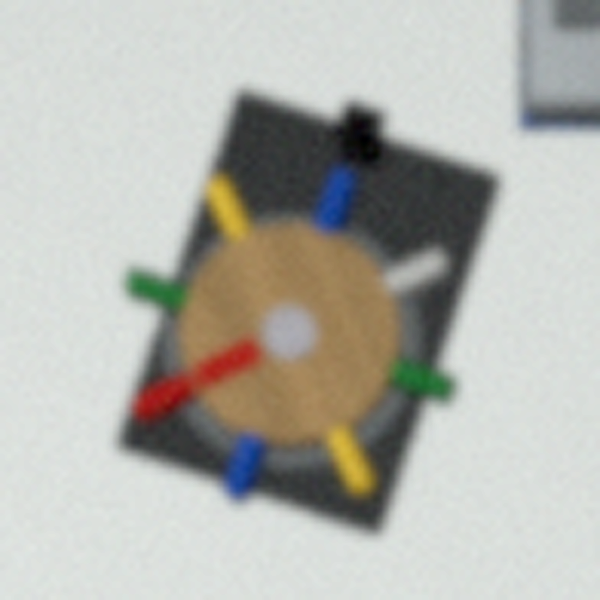

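The crop confirms it: hub at (289,331), teeth about 45° apart, stand yaw about -18°, and red at about 117°, so 3 clicks short. The plan is to push the robot-side tooth (yellow, about -153°) towards +y with the inner pad of the right finger, gripper fully open. I'll go above it first.

Emit:
drive_tool(
  motion=[
    {"tz": -0.04,"grip": 1},
    {"tx": 0.48,"ty": -0.461,"tz": -0.04,"rz": 0.274},
    {"tx": 0.48,"ty": -0.461,"tz": -0.04,"rz": 0.274},
    {"tx": 0.48,"ty": -0.461,"tz": -0.04,"rz": 0.274},
    {"tx": 0.48,"ty": -0.461,"tz": -0.04,"rz": 0.274},
    {"tx": 0.48,"ty": -0.461,"tz": -0.04,"rz": 0.274},
    {"tx": 0.48,"ty": -0.461,"tz": -0.04,"rz": 0.274},
    {"tx": 0.48,"ty": -0.461,"tz": -0.04,"rz": 0.274},
    {"tx": 0.48,"ty": -0.461,"tz": -0.04,"rz": 0.274},
    {"tx": 0.48,"ty": -0.461,"tz": -0.04,"rz": 0.274},
    {"tx": 0.48,"ty": -0.461,"tz": -0.04,"rz": 0.274},
    {"tx": 0.48,"ty": -0.461,"tz": -0.04,"rz": 0.274},
    {"tx": 0.48,"ty": -0.461,"tz": -0.04,"rz": 0.274},
    {"tx": 0.48,"ty": -0.461,"tz": -0.04,"rz": 0.274},
    {"tx": 0.48,"ty": -0.461,"tz": -0.04,"rz": 0.274},
    {"tx": 0.48,"ty": -0.461,"tz": -0.04,"rz": 0.274},
    {"tx": 0.48,"ty": -0.461,"tz": -0.04,"rz": 0.274},
    {"tx": 0.48,"ty": -0.461,"tz": -0.04,"rz": 0.274},
    {"tx": 0.48,"ty": -0.461,"tz": -0.04,"rz": 0.274},
    {"tx": 0.48,"ty": -0.461,"tz": -0.04,"rz": 0.274},
  ],
)

```text
invalid input at $.motion[0]: expected keys grip, tx, ty, tz, rx, ry, rz
```

Run:
```python
from h import *
s=arm.sense();print(s["tcp_pos"],s["ee_rot"].round(4),s["t"],s["wrist_force"])
d=grab("wrist"); cv2.imwrite("pics/w1.png",np.clip(cv2.resize(d["image"][:,:,::-1],(800,600))*1.5,0,255).astype(np.uint8))
```

```text
[ 0.30357347 -0.63033711  0.19346534] [[ 9.009e-01  4.340e-01 -4.000e-04]
 [ 4.340e-01 -9.009e-01  9.000e-04]
 [-0.000e+00 -1.000e-03 -1.000e+00]] 0.1 [0.21088606 0.17241309 0.47503471]
```

View pics/w1.png

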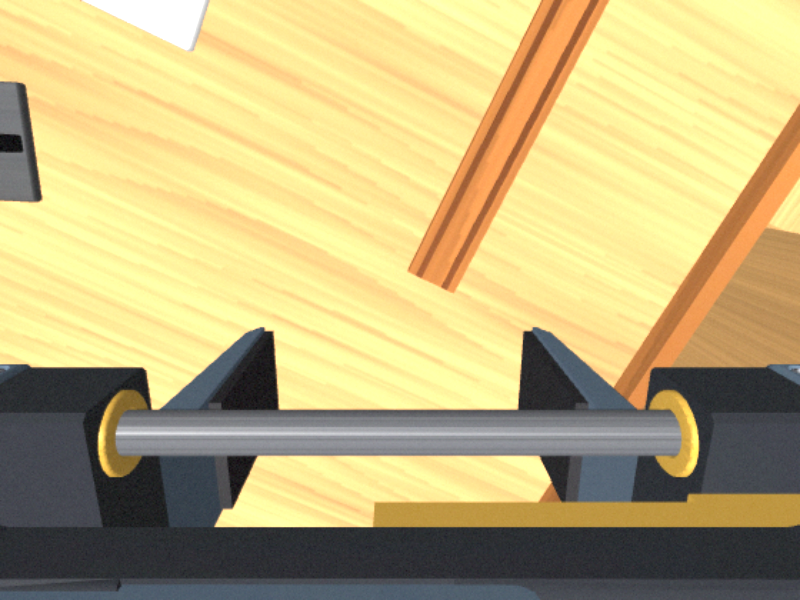

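That row was refused because every key is required, so the arm hasn't moved. The wrist picture shows the start pose and two open fingers with slim tips at about (270,330) and (530,330).

Emit:
drive_tool(
  motion=[
    {"grip": 1,"tx": 0,"ty": 0,"tz": -0.04,"rx": 0,"ry": 0,"rz": 0},
    {"grip": 1,"tx": 0.48,"ty": -0.461,"tz": -0.04,"rx": 0,"ry": 0,"rz": 0.274},
    {"grip": 1,"tx": 0.48,"ty": -0.461,"tz": -0.04,"rx": 0,"ry": 0,"rz": 0.274},
    {"grip": 1,"tx": 0.48,"ty": -0.461,"tz": -0.04,"rx": 0,"ry": 0,"rz": 0.274},
    {"grip": 1,"tx": 0.48,"ty": -0.461,"tz": -0.04,"rx": 0,"ry": 0,"rz": 0.274},
    {"grip": 1,"tx": 0.48,"ty": -0.461,"tz": -0.04,"rx": 0,"ry": 0,"rz": 0.274},
    {"grip": 1,"tx": 0.48,"ty": -0.461,"tz": -0.04,"rx": 0,"ry": 0,"rz": 0.274},
    {"grip": 1,"tx": 0.48,"ty": -0.461,"tz": -0.04,"rx": 0,"ry": 0,"rz": 0.274},
    {"grip": 1,"tx": 0.48,"ty": -0.461,"tz": -0.04,"rx": 0,"ry": 0,"rz": 0.274},
    {"grip": 1,"tx": 0.48,"ty": -0.461,"tz": -0.04,"rx": 0,"ry": 0,"rz": 0.274},
    {"grip": 1,"tx": 0.48,"ty": -0.461,"tz": -0.04,"rx": 0,"ry": 0,"rz": 0.274},
    {"grip": 1,"tx": 0.48,"ty": -0.461,"tz": -0.04,"rx": 0,"ry": 0,"rz": 0.274},
    {"grip": 1,"tx": 0.48,"ty": -0.461,"tz": -0.04,"rx": 0,"ry": 0,"rz": 0.274},
    {"grip": 1,"tx": 0.48,"ty": -0.461,"tz": -0.04,"rx": 0,"ry": 0,"rz": 0.274},
    {"grip": 1,"tx": 0.48,"ty": -0.461,"tz": -0.04,"rx": 0,"ry": 0,"rz": 0.274},
    {"grip": 1,"tx": 0.48,"ty": -0.461,"tz": -0.04,"rx": 0,"ry": 0,"rz": 0.274},
    {"grip": 1,"tx": 0.48,"ty": -0.461,"tz": -0.04,"rx": 0,"ry": 0,"rz": 0.274},
    {"grip": 1,"tx": 0.48,"ty": -0.461,"tz": -0.04,"rx": 0,"ry": 0,"rz": 0.274},
  ],
)

```text
t: 1.95
tcp_pos: [0.5357, -0.0082, 0.2339]
ee_rot: [[0.985, 0.173, -0.0], [0.173, -0.985, -0.0], [-0.0, 0.0, -1.0]]
wrist_force: [0.2, -0.6, -0.2]
grip_width: 1.004
```

Run:
```python
from h import *
s=arm.sense();print(s["tcp_pos"],s["ee_rot"].round(4),s["t"],s["wrist_force"])
d=grab("wrist"); cv2.imwrite("pics/w2.png",cv2.resize(d["image"][:,:,::-1],(800,600)))
```

```text
[ 0.53573526 -0.00822189  0.23393804] [[ 9.850e-01  1.728e-01 -3.000e-04]
 [ 1.728e-01 -9.850e-01 -1.000e-04]
 [-3.000e-04  1.000e-04 -1.000e+00]] 1.95 [ 0.22798833 -0.64529701 -0.23011266]
```

View pics/w2.png

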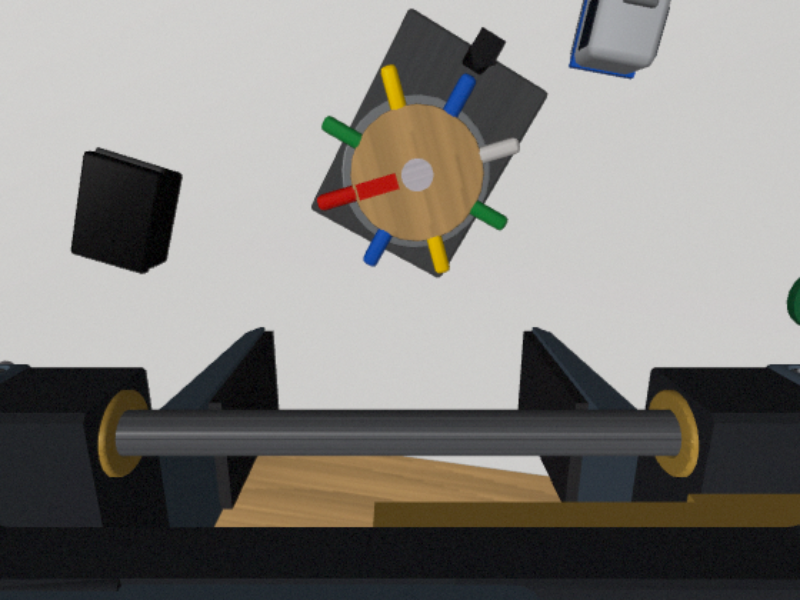

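This close view gives the hub at (417,175), the red end at (322,201) and the yellow tooth to push at (442,270).

Run:
```python
from h import *
k=.7
L=[("red",320,202),("blue",372,263),("yel",443,271),("grn",505,224),("wht",517,145),("blu2",471,78),("yel2",388,68),("grn2",325,121)]
H=px("wrist",417*k,175*k,.106)
Q=np.array([px("wrist",u*k,v*k,.106) for _,u,v in L]);print("hub",H,Q.mean(0),"depth",px("wrist",417*k,190*k))
H=(H+Q.mean(0))/2
for (n,_,_),q in zip(L,Q-H): print(n,np.hypot(*q[:2]).round(4),np.degrees(np.arctan2(q[1],q[0])).round(1))
q=px("wrist",486*k,38*k,.113)-H;print("post",q,np.degrees(np.arctan2(q[1],q[0])))
```

```text
hub [ 0.60495529 -0.01030958  0.106     ] [ 0.60535035 -0.0106346   0.106     ] depth [ 0.59603953 -0.01186634  0.10844598]
red 0.0639 115.1
blue 0.0634 162.5
yel 0.0641 -154.2
grn 0.0645 -108.6
wht 0.0638 -63.9
blu2 0.0641 -19.4
yel2 0.064 26.2
grn2 0.0649 70.6
post [ 0.08141715 -0.02454651  0.007     ] -16.777570944239745
```

Emit:
drive_tool(
  motion=[
    {"grip": 1,"tx": 0.002,"ty": 0,"tz": 0.04,"rx": 0,"ry": 0,"rz": 0},
    {"grip": 1,"tx": 0.002,"ty": 0,"tz": 0.08,"rx": 0,"ry": 0,"rz": 0},
    {"grip": 1,"tx": 0.002,"ty": 0,"tz": 0.1,"rx": 0,"ry": 0,"rz": 0},
    {"grip": 1,"tx": 0.002,"ty": 0,"tz": 0.115,"rx": 0,"ry": 0,"rz": 0},
    {"grip": 1,"tx": 0.002,"ty": 0,"tz": 0.121,"rx": 0,"ry": 0,"rz": 0},
    {"grip": 1,"tx": 0.002,"ty": 0,"tz": 0.121,"rx": 0,"ry": 0,"rz": 0},
    {"grip": 1,"tx": 0.002,"ty": 0,"tz": 0.121,"rx": 0,"ry": 0,"rz": 0},
  ],
)

```text
t: 2.7
tcp_pos: [0.5388, -0.007, 0.114]
ee_rot: [[0.985, 0.174, 0.001], [0.174, -0.985, -0.0], [0.001, 0.0, -1.0]]
wrist_force: [-0.3, 0.4, 0.1]
grip_width: 0.999
```

Emit:
drive_tool(
  motion=[
    {"grip": 1,"tx": 0,"ty": -0.003,"tz": 0,"rx": 0,"ry": 0,"rz": 0},
    {"grip": 1,"tx": 0,"ty": -0.006,"tz": 0,"rx": 0,"ry": 0,"rz": 0},
    {"grip": 1,"tx": 0,"ty": -0.009,"tz": 0,"rx": 0,"ry": 0,"rz": 0},
    {"grip": 1,"tx": 0,"ty": -0.012,"tz": 0,"rx": 0,"ry": 0,"rz": 0},
    {"grip": 1,"tx": 0,"ty": -0.015,"tz": 0,"rx": 0,"ry": 0,"rz": 0},
    {"grip": 1,"tx": 0,"ty": -0.018,"tz": 0,"rx": 0,"ry": 0,"rz": 0},
  ],
)

```text
t: 3.3
tcp_pos: [0.535, 0.0113, 0.1131]
ee_rot: [[0.985, 0.174, 0.0], [0.174, -0.985, 0.0], [0.0, -0.0, -1.0]]
wrist_force: [-0.4, 0.8, 0.2]
grip_width: 1.0
```

Emit:
drive_tool(
  motion=[
    {"grip": 1,"tx": 0,"ty": -0.003,"tz": 0,"rx": 0,"ry": 0,"rz": 0},
    {"grip": 1,"tx": 0,"ty": -0.006,"tz": 0,"rx": 0,"ry": 0,"rz": 0},
    {"grip": 1,"tx": 0,"ty": -0.009,"tz": 0,"rx": 0,"ry": 0,"rz": 0},
    {"grip": 1,"tx": 0,"ty": -0.012,"tz": 0,"rx": 0,"ry": 0,"rz": 0},
    {"grip": 1,"tx": 0,"ty": -0.015,"tz": 0,"rx": 0,"ry": 0,"rz": 0},
    {"grip": 1,"tx": 0,"ty": -0.018,"tz": 0,"rx": 0,"ry": 0,"rz": 0},
    {"grip": 1,"tx": 0,"ty": -0.021,"tz": 0,"rx": 0,"ry": 0,"rz": 0},
    {"grip": 1,"tx": 0,"ty": -0.024,"tz": 0,"rx": 0,"ry": 0,"rz": 0},
    {"grip": 1,"tx": 0,"ty": -0.024,"tz": 0,"rx": 0,"ry": 0,"rz": 0},
    {"grip": 1,"tx": 0,"ty": -0.024,"tz": 0,"rx": 0,"ry": 0,"rz": 0},
    {"grip": 1,"tx": 0,"ty": -0.024,"tz": 0,"rx": 0,"ry": 0,"rz": 0},
  ],
)

```text
t: 4.4
tcp_pos: [0.5309, 0.0346, 0.113]
ee_rot: [[0.985, 0.174, 0.0], [0.174, -0.985, -0.0], [0.0, 0.0, -1.0]]
wrist_force: [-0.5, 0.4, 0.1]
grip_width: 1.001
```

Emit:
drive_tool(
  motion=[
    {"grip": 1,"tx": 0,"ty": 0,"tz": -0.015,"rx": 0,"ry": 0,"rz": 0},
    {"grip": 1,"tx": 0,"ty": 0,"tz": -0.04,"rx": 0,"ry": 0,"rz": 0},
    {"grip": 1,"tx": 0,"ty": 0.02,"tz": -0.08,"rx": 0,"ry": 0,"rz": 0},
    {"grip": 1,"tx": 0,"ty": 0.042,"tz": -0.12,"rx": 0,"ry": 0,"rz": 0},
    {"grip": 1,"tx": 0,"ty": 0.042,"tz": -0.12,"rx": 0,"ry": 0,"rz": 0},
    {"grip": 1,"tx": 0,"ty": 0.042,"tz": -0.12,"rx": 0,"ry": 0,"rz": 0},
  ],
)

```text
t: 5.0
tcp_pos: [0.5386, -0.0071, 0.2346]
ee_rot: [[0.985, 0.173, 0.002], [0.173, -0.985, -0.0], [0.002, 0.001, -1.0]]
wrist_force: [0.3, -0.7, 0.2]
grip_width: 1.0
```

Run:
```python
from h import *
s=arm.sense();print(s["tcp_pos"],s["t"],s["wrist_force"])
d=grab("wrist"); cv2.imwrite("pics/w3.png",cv2.resize(d["image"][:,:,::-1],(800,600)))
```

```text
[ 0.53862112 -0.00713633  0.23462149] 5.0 [ 0.34947594 -0.70993357  0.22116232]
```

View pics/w3.png

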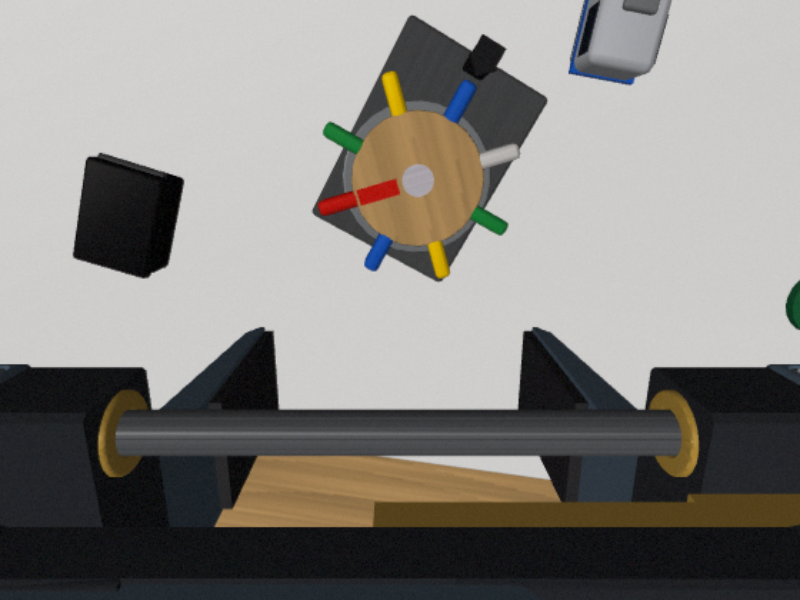

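The wheel hasn't moved (red still at (322,203)): the finger missed the tooth. I'll check where the finger tips really are relative to the TCP.

Run:
```python
from h import *
d=optics.get_image("wrist");T=d["tool_from_camera"];print(T.round(3))
f=210/np.tan(np.radians(d["fovy"])/2);Ti=np.linalg.inv(T)
for y in(-.0455,-.059,.0455,.059):
  for x in(-.016,0,.016):
    for z in (.017,):
      c=Ti@[x,y,z,1];print(x,y,z,((c[:2]/c[2]*f+[d["cx"],d["cy"]])/.7).round())
# depth-based tool points near finger tips
D=d["depth"]
for u,v in[(266,336),(272,345),(272,380),(255,345),(245,365),(240,470),(530,345),(560,380),(545,345),(528,380),(550,470)]:
    a,b=int(u*.7),int(v*.7);z=D[b,a];print(u,v,(T@[(a-d["cx"])/f*z,(b-d["cy"])/f*z,z,1])[:3].round(4))
```

```text
[[-0.001 -0.963 -0.27   0.077]
 [ 1.    -0.001 -0.001  0.002]
 [ 0.001 -0.27   0.963 -0.191]
 [ 0.     0.     0.     1.   ]]
-0.016 -0.0455 0.017 [294. 372.]
0 -0.0455 0.017 [292. 339.]
0.016 -0.0455 0.017 [290. 305.]
-0.016 -0.059 0.017 [264. 372.]
0 -0.059 0.017 [262. 339.]
0.016 -0.059 0.017 [259. 305.]
-0.016 0.0455 0.017 [493. 372.]
0 0.0455 0.017 [495. 339.]
0.016 0.0455 0.017 [497. 304.]
-0.016 0.059 0.017 [523. 372.]
0 0.059 0.017 [525. 339.]
0.016 0.059 0.017 [528. 304.]
266 336 [ 0.0168 -0.0451 -0.0249]
272 345 [ 0.0134 -0.0434 -0.0245]
272 380 [ 0.0006 -0.0437 -0.0271]
255 345 [ 0.0172 -0.0465 -0.0343]
245 365 [ 0.0177 -0.0444 -0.0526]
240 470 [-0.0086 -0.0434 -0.0675]
530 345 [ 0.0158  0.0476 -0.031 ]
560 380 [ 0.0169  0.0481 -0.062 ]
545 345 [ 0.0176  0.0511 -0.0357]
528 380 [ 0.0025  0.0475 -0.0312]
550 470 [-0.0125  0.0476 -0.062 ]
```

Measured in the wrist depth image, the finger ends sit about 25 mm behind the TCP (z≈-0.025), not 17 mm ahead. If that's right, I swept over the wheel. I'll cross-check with the scene camera.

Run:
```python
from h import *
d=grab("scene");s=arm.sense();im=cv2.resize(d["image"],(1120,840)).copy()
f=420/np.tan(np.radians(d["fovy"])/2);Wi=np.linalg.inv(d["world_from_camera"])
for z,c in((.017,(255,0,0)),(-.027,(0,255,0))):
  for y in(-.0455,.0455):
    p=s["tcp_pos"]+s["ee_rot"]@[.016,y,z];q=(Wi@np.r_[p,1])[:3];u=q[:2]/q[2]*f+2*np.array([d["cx"],d["cy"]])
    print(z,y,u.round());cv2.circle(im,tuple(int(t) for t in u),3,c,1)
u=u.astype(int);c=im[max(0,u[1]-200):u[1]+200,max(0,u[0]-300):u[0]+300]
cv2.imwrite("pics/s1.png",c[:,:,::-1])
```

```text
0.017 -0.0455 [686. 356.]
0.017 0.0455 [600. 383.]
-0.027 -0.0455 [691. 322.]
-0.027 0.0455 [601. 348.]
```

View pics/s1.png

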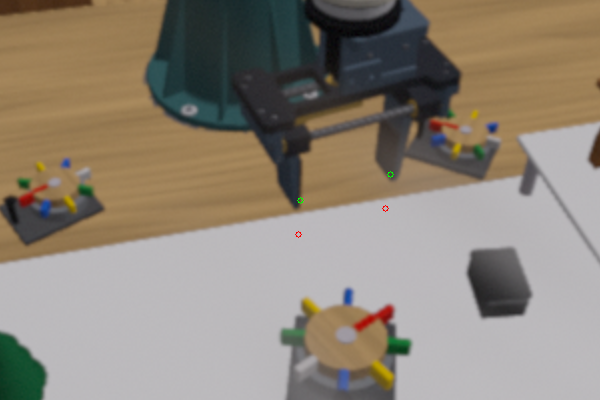

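Both cameras agree. The scene crop shows the real tips at about (295,207) and (393,180), next to my green marks (z=-0.027) and well above the red ones (z=+0.017). So the tips are about 22 mm behind the TCP, contrary to the stated figure. I'll go down to TCP z≈0.074.

Emit:
drive_tool(
  motion=[
    {"grip": 1,"tx": 0,"ty": 0,"tz": 0.04,"rx": 0,"ry": 0,"rz": 0},
    {"grip": 1,"tx": 0,"ty": 0,"tz": 0.08,"rx": 0,"ry": 0,"rz": 0},
    {"grip": 1,"tx": 0,"ty": 0,"tz": 0.12,"rx": 0,"ry": 0,"rz": 0},
    {"grip": 1,"tx": 0,"ty": 0,"tz": 0.13,"rx": 0,"ry": 0,"rz": 0},
    {"grip": 1,"tx": 0,"ty": 0,"tz": 0.137,"rx": 0,"ry": 0,"rz": 0},
    {"grip": 1,"tx": 0,"ty": 0,"tz": 0.144,"rx": 0,"ry": 0,"rz": 0},
    {"grip": 1,"tx": 0,"ty": 0,"tz": 0.15,"rx": 0,"ry": 0,"rz": 0},
    {"grip": 1,"tx": 0,"ty": 0,"tz": 0.156,"rx": 0,"ry": 0,"rz": 0},
    {"grip": 1,"tx": 0,"ty": 0,"tz": 0.16,"rx": 0,"ry": 0,"rz": 0},
    {"grip": 1,"tx": 0,"ty": 0,"tz": 0.16,"rx": 0,"ry": 0,"rz": 0},
  ],
)

```text
t: 6.15
tcp_pos: [0.538, -0.0067, 0.0729]
ee_rot: [[0.985, 0.174, -0.0], [0.174, -0.985, 0.0], [-0.0, -0.0, -1.0]]
wrist_force: [0.7, 0.1, -0.1]
grip_width: 1.0
```

Emit:
drive_tool(
  motion=[
    {"grip": 1,"tx": 0,"ty": -0.003,"tz": 0,"rx": 0,"ry": 0,"rz": 0},
    {"grip": 1,"tx": 0,"ty": -0.006,"tz": 0,"rx": 0,"ry": 0,"rz": 0},
    {"grip": 1,"tx": 0,"ty": -0.009,"tz": 0,"rx": 0,"ry": 0,"rz": 0},
    {"grip": 1,"tx": 0,"ty": -0.012,"tz": 0,"rx": 0,"ry": 0,"rz": 0},
    {"grip": 1,"tx": 0,"ty": -0.015,"tz": 0,"rx": 0,"ry": 0,"rz": 0},
    {"grip": 1,"tx": 0,"ty": -0.018,"tz": 0,"rx": 0,"ry": 0,"rz": 0},
  ],
)

```text
t: 6.75
tcp_pos: [0.5348, 0.0113, 0.073]
ee_rot: [[0.985, 0.174, -0.0], [0.174, -0.985, -0.0], [-0.0, 0.0, -1.0]]
wrist_force: [-0.6, -1.9, -0.5]
grip_width: 0.996
```

Contact this time, about 1.9 N along -y. I'll finish the stroke gently, then lift and look.

Emit:
drive_tool(
  motion=[
    {"grip": 1,"tx": 0,"ty": -0.003,"tz": 0,"rx": 0,"ry": 0,"rz": 0},
    {"grip": 1,"tx": 0,"ty": -0.006,"tz": 0,"rx": 0,"ry": 0,"rz": 0},
    {"grip": 1,"tx": 0,"ty": -0.009,"tz": 0,"rx": 0,"ry": 0,"rz": 0},
    {"grip": 1,"tx": 0,"ty": -0.012,"tz": 0,"rx": 0,"ry": 0,"rz": 0},
    {"grip": 1,"tx": 0,"ty": -0.015,"tz": 0,"rx": 0,"ry": 0,"rz": 0},
    {"grip": 1,"tx": 0,"ty": -0.018,"tz": 0,"rx": 0,"ry": 0,"rz": 0},
    {"grip": 1,"tx": 0,"ty": -0.021,"tz": 0,"rx": 0,"ry": 0,"rz": 0},
    {"grip": 1,"tx": 0,"ty": -0.023,"tz": 0,"rx": 0,"ry": 0,"rz": 0},
    {"grip": 1,"tx": 0,"ty": -0.023,"tz": 0,"rx": 0,"ry": 0,"rz": 0},
    {"grip": 1,"tx": 0,"ty": -0.023,"tz": 0,"rx": 0,"ry": 0,"rz": 0},
    {"grip": 1,"tx": 0,"ty": -0.023,"tz": 0,"rx": 0,"ry": 0,"rz": 0},
  ],
)

```text
t: 7.85
tcp_pos: [0.531, 0.0336, 0.073]
ee_rot: [[0.985, 0.174, -0.0], [0.174, -0.985, 0.0], [-0.0, -0.0, -1.0]]
wrist_force: [-0.8, 0.5, -0.8]
grip_width: 0.999
```

Emit:
drive_tool(
  motion=[
    {"grip": 1,"tx": 0,"ty": 0,"tz": -0.01,"rx": 0,"ry": 0,"rz": 0},
    {"grip": 1,"tx": 0,"ty": 0,"tz": -0.04,"rx": 0,"ry": 0,"rz": 0},
    {"grip": 1,"tx": 0,"ty": 0.02,"tz": -0.08,"rx": 0,"ry": 0,"rz": 0},
    {"grip": 1,"tx": 0,"ty": 0.041,"tz": -0.12,"rx": 0,"ry": 0,"rz": 0},
    {"grip": 1,"tx": 0,"ty": 0.041,"tz": -0.16,"rx": 0,"ry": 0,"rz": 0},
    {"grip": 1,"tx": 0,"ty": 0.041,"tz": -0.16,"rx": 0,"ry": 0,"rz": 0},
    {"grip": 1,"tx": 0,"ty": 0.041,"tz": -0.16,"rx": 0,"ry": 0,"rz": 0},
  ],
)

```text
t: 8.55
tcp_pos: [0.5385, -0.0069, 0.2343]
ee_rot: [[0.985, 0.174, 0.002], [0.174, -0.985, -0.0], [0.002, 0.0, -1.0]]
wrist_force: [-0.2, 0.1, -0.5]
grip_width: 1.001
```

Run:
```python
from h import *
s=arm.sense();print(s["tcp_pos"],s["t"],s["wrist_force"])
d=grab("wrist"); cv2.imwrite("pics/w4.png",cv2.resize(d["image"][:,:,::-1],(800,600)))
```

```text
[ 0.53845962 -0.00686282  0.23427095] 8.55 [-0.24656549  0.06113911 -0.51819077]
```

View pics/w4.png

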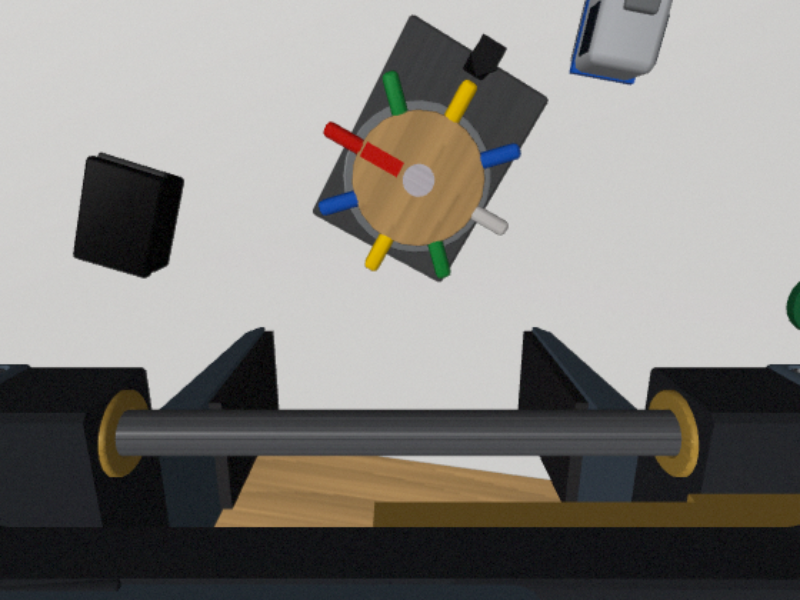

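That was exactly one click. Red is now at (326,128), 2 clicks short, and the stand hasn't moved (hub at (418,180)). I'll repeat the same stroke and check the red angle numerically.

Emit:
drive_tool(
  motion=[
    {"grip": 1,"tx": 0,"ty": 0,"tz": 0.04,"rx": 0,"ry": 0,"rz": 0},
    {"grip": 1,"tx": 0,"ty": 0,"tz": 0.08,"rx": 0,"ry": 0,"rz": 0},
    {"grip": 1,"tx": 0,"ty": 0,"tz": 0.12,"rx": 0,"ry": 0,"rz": 0},
    {"grip": 1,"tx": 0,"ty": 0,"tz": 0.137,"rx": 0,"ry": 0,"rz": 0},
    {"grip": 1,"tx": 0,"ty": 0,"tz": 0.15,"rx": 0,"ry": 0,"rz": 0},
    {"grip": 1,"tx": 0,"ty": 0,"tz": 0.16,"rx": 0,"ry": 0,"rz": 0},
    {"grip": 1,"tx": 0,"ty": 0,"tz": 0.16,"rx": 0,"ry": 0,"rz": 0},
    {"grip": 1,"tx": 0,"ty": 0,"tz": 0.16,"rx": 0,"ry": 0,"rz": 0},
  ],
)

```text
t: 9.4
tcp_pos: [0.5385, -0.0067, 0.0736]
ee_rot: [[0.985, 0.174, 0.001], [0.174, -0.985, -0.0], [0.001, 0.0, -1.0]]
wrist_force: [0.7, -0.3, 1.6]
grip_width: 1.004
```

Emit:
drive_tool(
  motion=[
    {"grip": 1,"tx": 0,"ty": -0.003,"tz": 0,"rx": 0,"ry": 0,"rz": 0},
    {"grip": 1,"tx": 0,"ty": -0.006,"tz": 0,"rx": 0,"ry": 0,"rz": 0},
    {"grip": 1,"tx": 0,"ty": -0.009,"tz": 0,"rx": 0,"ry": 0,"rz": 0},
    {"grip": 1,"tx": 0,"ty": -0.012,"tz": 0,"rx": 0,"ry": 0,"rz": 0},
    {"grip": 1,"tx": 0,"ty": -0.015,"tz": 0,"rx": 0,"ry": 0,"rz": 0},
    {"grip": 1,"tx": 0,"ty": -0.018,"tz": 0,"rx": 0,"ry": 0,"rz": 0},
    {"grip": 1,"tx": 0,"ty": -0.021,"tz": 0,"rx": 0,"ry": 0,"rz": 0},
    {"grip": 1,"tx": 0,"ty": -0.024,"tz": 0,"rx": 0,"ry": 0,"rz": 0},
    {"grip": 1,"tx": 0,"ty": -0.027,"tz": 0,"rx": 0,"ry": 0,"rz": 0},
    {"grip": 1,"tx": 0,"ty": -0.03,"tz": 0,"rx": 0,"ry": 0,"rz": 0},
    {"grip": 1,"tx": 0,"ty": -0.033,"tz": 0,"rx": 0,"ry": 0,"rz": 0},
    {"grip": 1,"tx": 0,"ty": -0.036,"tz": 0,"rx": 0,"ry": 0,"rz": 0},
    {"grip": 1,"tx": 0,"ty": -0.039,"tz": 0,"rx": 0,"ry": 0,"rz": 0},
    {"grip": 1,"tx": 0,"ty": -0.041,"tz": 0,"rx": 0,"ry": 0,"rz": 0},
    {"grip": 1,"tx": 0,"ty": -0.041,"tz": 0,"rx": 0,"ry": 0,"rz": 0},
    {"grip": 1,"tx": 0,"ty": -0.041,"tz": 0,"rx": 0,"ry": 0,"rz": 0},
    {"grip": 1,"tx": 0,"ty": -0.041,"tz": 0,"rx": 0,"ry": 0,"rz": 0},
  ],
)

```text
t: 11.1
tcp_pos: [0.531, 0.0336, 0.073]
ee_rot: [[0.985, 0.174, 0.0], [0.174, -0.985, 0.0], [0.0, 0.0, -1.0]]
wrist_force: [-0.9, -0.3, 0.3]
grip_width: 1.003
```

Emit:
drive_tool(
  motion=[
    {"grip": 1,"tx": 0,"ty": 0,"tz": -0.01,"rx": 0,"ry": 0,"rz": 0},
    {"grip": 1,"tx": 0,"ty": 0,"tz": -0.04,"rx": 0,"ry": 0,"rz": 0},
    {"grip": 1,"tx": 0,"ty": 0.02,"tz": -0.08,"rx": 0,"ry": 0,"rz": 0},
    {"grip": 1,"tx": 0,"ty": 0.041,"tz": -0.12,"rx": 0,"ry": 0,"rz": 0},
    {"grip": 1,"tx": 0,"ty": 0.041,"tz": -0.16,"rx": 0,"ry": 0,"rz": 0},
    {"grip": 1,"tx": 0,"ty": 0.041,"tz": -0.16,"rx": 0,"ry": 0,"rz": 0},
    {"grip": 1,"tx": 0,"ty": 0.041,"tz": -0.16,"rx": 0,"ry": 0,"rz": 0},
  ],
)

```text
t: 11.8
tcp_pos: [0.5385, -0.0069, 0.2343]
ee_rot: [[0.985, 0.174, 0.002], [0.174, -0.985, -0.0], [0.002, 0.001, -1.0]]
wrist_force: [0.2, 0.5, 0.1]
grip_width: 1.002
```

```bash
cat >> h.py <<'E'
def red():
    s=arm.sense();d=grab("wrist");i=d["image"].astype(int)
    m=(i[...,0]>110)&(i[...,1]<60)&(i[...,2]<60)
    v,u=np.nonzero(m[:190]); p=px("wrist",u.mean(),v.mean(),.106)-[.605,-.0105,.106]
    print("t",s["t"],"tcp",s["tcp_pos"],"n",len(u),"r",np.hypot(*p[:2]),"red angle from pointer",np.degrees(np.arctan2(p[1],p[0]))+18)
E
python3 -c "from h import *; red()"
```

```text
t 11.8 tcp [ 0.53849344 -0.00685809  0.23430907] n 653 r 0.039946838192319804 red angle from pointer 44.85498321291223
```

Red is now 44.9° from the pointer, one click left. One more identical stroke.

Emit:
drive_tool(
  motion=[
    {"grip": 1,"tx": 0,"ty": 0,"tz": 0.04,"rx": 0,"ry": 0,"rz": 0},
    {"grip": 1,"tx": 0,"ty": 0,"tz": 0.08,"rx": 0,"ry": 0,"rz": 0},
    {"grip": 1,"tx": 0,"ty": 0,"tz": 0.12,"rx": 0,"ry": 0,"rz": 0},
    {"grip": 1,"tx": 0,"ty": 0,"tz": 0.137,"rx": 0,"ry": 0,"rz": 0},
    {"grip": 1,"tx": 0,"ty": 0,"tz": 0.15,"rx": 0,"ry": 0,"rz": 0},
    {"grip": 1,"tx": 0,"ty": 0,"tz": 0.16,"rx": 0,"ry": 0,"rz": 0},
    {"grip": 1,"tx": 0,"ty": 0,"tz": 0.16,"rx": 0,"ry": 0,"rz": 0},
    {"grip": 1,"tx": 0,"ty": 0,"tz": 0.16,"rx": 0,"ry": 0,"rz": 0},
  ],
)

```text
t: 12.65
tcp_pos: [0.5385, -0.0067, 0.0735]
ee_rot: [[0.985, 0.174, 0.001], [0.174, -0.985, -0.0], [0.001, 0.0, -1.0]]
wrist_force: [0.4, 0.5, 0.5]
grip_width: 1.0
```

Emit:
drive_tool(
  motion=[
    {"grip": 1,"tx": 0,"ty": -0.003,"tz": 0,"rx": 0,"ry": 0,"rz": 0},
    {"grip": 1,"tx": 0,"ty": -0.006,"tz": 0,"rx": 0,"ry": 0,"rz": 0},
    {"grip": 1,"tx": 0,"ty": -0.009,"tz": 0,"rx": 0,"ry": 0,"rz": 0},
    {"grip": 1,"tx": 0,"ty": -0.012,"tz": 0,"rx": 0,"ry": 0,"rz": 0},
    {"grip": 1,"tx": 0,"ty": -0.015,"tz": 0,"rx": 0,"ry": 0,"rz": 0},
    {"grip": 1,"tx": 0,"ty": -0.018,"tz": 0,"rx": 0,"ry": 0,"rz": 0},
    {"grip": 1,"tx": 0,"ty": -0.021,"tz": 0,"rx": 0,"ry": 0,"rz": 0},
    {"grip": 1,"tx": 0,"ty": -0.024,"tz": 0,"rx": 0,"ry": 0,"rz": 0},
    {"grip": 1,"tx": 0,"ty": -0.027,"tz": 0,"rx": 0,"ry": 0,"rz": 0},
    {"grip": 1,"tx": 0,"ty": -0.03,"tz": 0,"rx": 0,"ry": 0,"rz": 0},
    {"grip": 1,"tx": 0,"ty": -0.033,"tz": 0,"rx": 0,"ry": 0,"rz": 0},
    {"grip": 1,"tx": 0,"ty": -0.036,"tz": 0,"rx": 0,"ry": 0,"rz": 0},
    {"grip": 1,"tx": 0,"ty": -0.039,"tz": 0,"rx": 0,"ry": 0,"rz": 0},
    {"grip": 1,"tx": 0,"ty": -0.041,"tz": 0,"rx": 0,"ry": 0,"rz": 0},
    {"grip": 1,"tx": 0,"ty": -0.041,"tz": 0,"rx": 0,"ry": 0,"rz": 0},
    {"grip": 1,"tx": 0,"ty": -0.041,"tz": 0,"rx": 0,"ry": 0,"rz": 0},
    {"grip": 1,"tx": 0,"ty": -0.041,"tz": 0,"rx": 0,"ry": 0,"rz": 0},
  ],
)

```text
t: 14.35
tcp_pos: [0.531, 0.0336, 0.073]
ee_rot: [[0.985, 0.174, 0.0], [0.174, -0.985, 0.0], [0.0, -0.0, -1.0]]
wrist_force: [0.5, 0.5, -0.1]
grip_width: 1.001
```

Emit:
drive_tool(
  motion=[
    {"grip": 1,"tx": 0,"ty": 0,"tz": -0.01,"rx": 0,"ry": 0,"rz": 0},
    {"grip": 1,"tx": 0,"ty": 0,"tz": -0.04,"rx": 0,"ry": 0,"rz": 0},
    {"grip": 1,"tx": 0,"ty": 0.02,"tz": -0.08,"rx": 0,"ry": 0,"rz": 0},
    {"grip": 1,"tx": 0,"ty": 0.041,"tz": -0.12,"rx": 0,"ry": 0,"rz": 0},
    {"grip": 1,"tx": 0,"ty": 0.041,"tz": -0.16,"rx": 0,"ry": 0,"rz": 0},
    {"grip": 1,"tx": 0,"ty": 0.041,"tz": -0.16,"rx": 0,"ry": 0,"rz": 0},
    {"grip": 1,"tx": 0,"ty": 0.041,"tz": -0.16,"rx": 0,"ry": 0,"rz": 0},
  ],
)

```text
t: 15.05
tcp_pos: [0.5385, -0.0069, 0.2343]
ee_rot: [[0.985, 0.174, 0.002], [0.174, -0.985, -0.0], [0.002, 0.0, -1.0]]
wrist_force: [-0.2, 0.5, 0.2]
grip_width: 0.998
```

Run:
```python
from h import *
red(); cv2.imwrite("pics/w5.png",cv2.resize(np.load("wrist.npz")["im"][:,:,::-1],(800,600)))
```

```text
t 15.05 tcp [ 0.53849286 -0.00686815  0.2343141 ] n 668 r 0.039462473143877616 red angle from pointer 0.5081219874247367
```

View pics/w5.png

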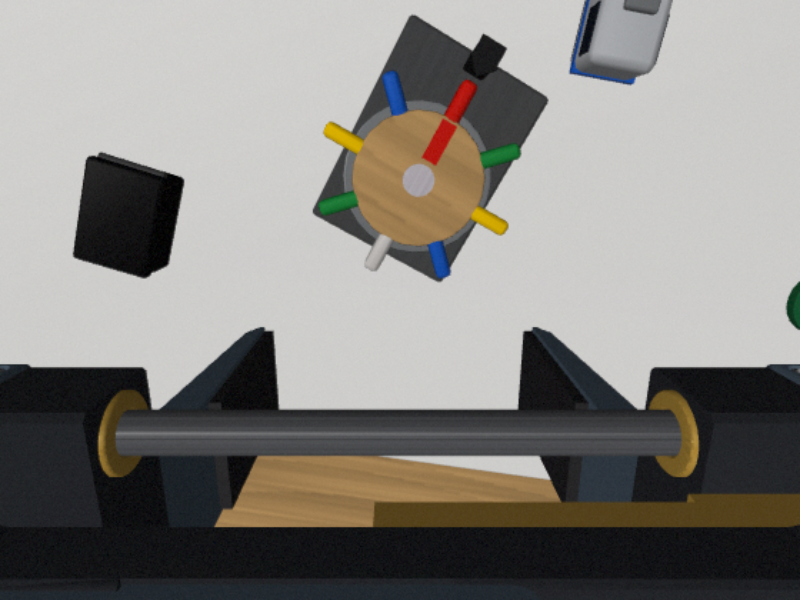

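The red tooth (468,88) is at the pointer (485,55). The stand, tram and lid box are at the same pixels as before, and the hand is clear.

```bash
python3 -c "
from h import *
print(workorder.hand_in())"
```

```text
the job is handed in; nothing more can be done
None
```

The red tooth is clicked home at the pointer, and I handed the job in at about 15 s of the 58 s allowed. I turned the wheel three clicks clockwise, one gentle push per click, with the inner pad of the right finger on a robot-side tooth.

**Final checks:**
- **Wheel:** the last wrist image puts the red tooth 0.5° (0.01 rad) from the pointer, against a limit of 0.12 rad. It was 44.9° before the last push.
- **Stand, tram and lid box:** they show at the same pixels as before the pushes.
- **Fir tree:** only its edge is in view, also unchanged. I took no last picture of the whole scene.
- **Hand:** it is about 0.15 m above the wheel, and the wrist force reads only noise.
- **Force:** the most I read while pushing was about 2 N. Force was read only at the end of each move, not throughout.

**What disagreed:** `arm.tcp_to_tips` says the fingertips are 17 mm ahead of the TCP. Both the wrist depth image and the scene camera showed them about 22 mm behind it. Because of that, my first push passed over the wheel without touching it. I worked to the measured value after that, and all three pushes turned the wheel exactly one click.

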